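# Pegs away, teaspoons out

## Robot

A 6-joint arm with a two-finger parallel gripper is mounted at the origin on a cart in front of the work surface, level with it; the furniture and walls round the work are solid. World frame = base frame: x ahead of the robot, y to its left, z up, the work surface at z = 0. Lengths are in mm, angles in rad, forces in N, time in s.
With the tool pointing down it reaches from about 300 to 775 mm from the base axis. Payload 14.6 kg.
Tool frame: the origin (TCP) lies at the very end of the fingers, on their centre line; the grasp point (between the pads) lies 19 mm behind it; z points along the fingers, y is the line along which they close (so a half turn about z gives the same grasp; the last joint's range is limited). The gripper opens to 94 mm and grips with 3 to 60 N. Pads are 16 mm wide; open, the fingers measure 119 mm over their backs; the gripper's body (75 mm by 177 mm) begins 78 mm behind the grasp point.
Start: joints at [-1.408, 0.3, 1.521, -0, 1.321, -0.067], TCP at [125.274, -535.533, 205.446] pointing down, gripper open.
Joint ranges: [-3.03, 3.03], [-0.79, 2.21], [0.23, 2.52], [-1.04, 4.18], [0, 3.07], [-2.55, 2.55]. Speed limits (rad/s): [2.22, 2.22, 2.57, 3.14, 3.14, 3.14].

## Interface

Orientations are given as [roll, pitch, yaw] about the fixed x, y, z axes, in that order (R = Rz(yaw) Ry(pitch) Rx(roll)).
In Python, from cell import manip gives the robot as it stands.
- The arm moves only by the tool servo_tool, never from a script. Its argument "motion" is a list that holds one entry, the list of rows, each a list of 7 numbers: the shift along the world's x, y, z as a fraction of full scale, then the turn, a rotation vector about the world's x, y, z as a fraction of full scale, then the closure, from 0 (fully open) to 1 (shut). In form: [[[x, y, z, rx, ry, rz, gripper], ...]]. A call has 1 to 10 rows; each row is the pose to reach, as a shift and turn from the pose commanded when the call began, turning the shorter way round; what a row does not reach only later rows make up. Full scale, the value 1, is 0.5 m for a shift and pi rad for a turn. A row lasts 1/10 s, in which the tool goes at most 50 mm and 8.59 degrees, less where a joint would pass 70% of its speed; a pose out of reach is approached as far as the arm can. A call with a number of a shift or a turn outside -1 to 1 is refused whole. A call with a gripper value outside its range is refused whole. The fingers move at their own pace and stop on an object; "newtons" is the grip in N (left out, the last holds). Time passes only in rows, so rows that repeat a pose let the fingers close. It gives the time, the measured TCP pose, the force, the opening and the grip force at its end, in the units of the state.
- manip.read_state(): the state, without advancing time (a new reading comes with each control period).
- manip.camera(name): name is "scene" or "top" or "wrist"; returns a dict with "frame" (384x512x3 uint8, red, green, blue), "range_z" (384x512 float32, mm along the optical axis (not along the pixel's ray), 0 where there is no reading), "vfov" (degrees; the focal length in pixels is half the picture's height over the tangent of half this angle, whatever the lens; pixels are square), "cx", "cy" (the principal point, pixels), "cam_to_world" (4x4, takes a point from camera to world coordinates). Camera axes: x right, y down, z forward; pixel columns grow to the right and rows downward; lengths in mm; the calibration is good to about 2 mm. A picture is of the moment at which its call begins.
- manip.sign_off(): hands the job in; it is judged then, once.
The state is a dict: "clock": time; "joints": joint angles; "qd": joint speeds; "effort": joint torques, N m; "eef_pos": TCP position; "eef_rot": TCP orientation; "wrist_force": force on the tool from outside, world axes, zero at the start; "moment": the same for the moment, N m; "finger_gap": finger opening in mm; "finger_force": force on a finger pad.
Only numpy, scipy, OpenCV 4.12 (cv2) and the standard library are available. Lean on these libraries where they do the work, as an engineer would, in place of code of your own. Each camera call takes 0.05 s, during which the arm holds its last target. There are 200 camera calls.

## Task

Get the worktop ready for coffee: using only light pushes of the fingertips, push the drawer of the wide wooden box (the one with the pegs) fully shut, and push the drawer of the narrow wooden box (the one with the teaspoons) fully out to its stop, pressing on its front from the inside; either may be done first. Grasp and lift nothing: both boxes stay where they stand, and the cup and the spice jar on top of them, and the loose things round about, are left standing in their places.

Things in the scene. Friction and masses are not known exactly. Their poses are not given: they have to be found in the camera images.
- wide_box: wider of two low wooden boxes on the worktop: 150 (x) by 125 (y) by 75 mm high, about 1.8 kg with its drawer, loose. Its one drawer comes out along its own -x, towards the robot's right (own x is within 0.1 rad of world +y). Mouth at x = -75 mm. Origin: centre of underside. A cup stands on its rear half. The boxes are one behind the other from the robot, in either order, 150 to 215 mm apart.
- wide_drawer (a joint): how far the wide box's drawer is out, in m: 0 = shut (its front board against the box), 0.11 = fully out at its stop. It slides stiffly (friction about 1.5 N, no spring) and stays where it is left; it starts partly out. Three clothes pegs, fixed, lie in it.
- wide_front (a point): centre of width of the outer face of the wide drawer's front board, 45 mm above the worktop; moves with the drawer. The board is plain, without a handle, 10 mm thick, 123 mm wide, and runs from 5 to 68 mm above the worktop. Same axes as the box.
- narrow_box: the narrower of the two boxes: 150 mm deep (x) by 90 mm wide (y) by 75 mm high, about 1.8 kg with its drawer, standing loose, turned the same way, otherwise like the wide one. A spice jar stands on its rear half. Origin and axes as for the wide box. A room wall rises to the left of both boxes at world y = 0.28; a gas hob lies to their right beyond y = -0.13.
- narrow_drawer (a joint): how far the narrow box's drawer is out, in m: 0 = shut, 0.11 = fully out at its stop. Friction about 1.5 N, no spring; it stays where it is left and starts partly out. Two teaspoons, fixed, lie on its floor, the highest point of them under 27 mm above the worktop.
- narrow_front (a point): centre of width of the narrow drawer's front board on its outer face, 45 mm above the worktop; moves with the drawer. Board 10 mm thick (inner face 10 mm behind this point, along the box's +x), 88 mm wide, 5 to 68 mm above the worktop. Behind it the drawer is open from above for a length equal to the joint value, 60 mm wide between its 50 mm high sides; floor 15 mm above the worktop.
- cup: striped espresso cup, 65 mm in diameter (88 mm with its handle), 50 mm high, loose on top of the wide box, towards its rear; origin at the centre of its underside. To be left standing there.
- spice: glass spice jar with a green cap, 46 mm in diameter, 106 mm high, loose on top of the narrow box, towards its rear; origin at the centre of its underside. To be left standing there.
- jam: jam jar with a yellow lid, 65 mm in diameter, 103 mm high, loose, on the right; origin under its centre. A bystander.
- salt: glass salt shaker with a metal top, 44 mm in diameter, 90 mm high, loose, behind the boxes; origin under its centre. A bystander.
- timer: round kitchen timer, 66 mm in diameter, 59 mm high, loose, on the right near the worktop's front edge; origin under its centre. A bystander.
- tomato_tin: low food tin, 75 mm in diameter, 58 mm high, loose, at the back; origin under its centre. A bystander.
Mind the look-alikes: they are no part of the job. What is shaped like the spice but orange is not meant.

How it is judged:
By the outcome, as a careful person would: the job done as asked, in the order asked, and still so for the second after the job is handed in, with the robot touching nothing.
It also fails if it takes over 48 s, if anything falls off the work surface, if the arm or the gripper's body presses on something with over 40 N, if the wrist force passes 120 N, or if a joint passes its speed limit or range.

## Working session

There is one attempt and no reset: what is moved stays moved. The work goes in short steps, Python scripts to look and compute and a tool call to move; the robot and the scene stay as the last step left them, time stands still between calls to the robot, and variables do not carry over. Pictures are saved under pics/ and viewed, at most 10 in all, crops included, and the job is handed in when it is done.

Besides the shell and the picture viewer there is one more tool, called after "Request:" in YAML: its name, and indented under it one key for each argument. servo_tool: Moves the arm, as the interface text tells. Its arguments: {"type":"object","properties":{"motion":{"type":"array"},"newtons":{"type":"number"}},"required":["motion"]}

```bash
mkdir -p pics; cat > h.py <<'E'
import numpy as np, cv2
from cell import manip
def cap(n,tag):
    c=manip.camera(n); np.savez(f'{tag}.npz',**{k:np.array(v) for k,v in c.items()})
    cv2.imwrite(f'pics/{tag}.png',c['frame'][:,:,::-1]); return c
def pts(c):
    d=np.asarray(c['range_z']);h,w=d.shape;f=h/2/np.tan(np.radians(float(c['vfov']))/2)
    v,u=np.mgrid[:h,:w];P=np.stack([(u-c['cx'])/f*d,(v-c['cy'])/f*d,d,np.ones_like(d)],-1)@np.asarray(c['cam_to_world']).T
    P=P[...,:3];P[d==0]=np.nan;return P
E
python3 - <<'E'
from h import *
a=cap('top','top1');b=cap('scene','scene1')
print(manip.read_state())
im=np.hstack([a['frame'],b['frame']])[:,:,::-1]
cv2.imwrite('pics/a.png',cv2.resize(a['frame'][:,:,::-1],(800,600)))
E
```

```text
{'clock': 0.1, 'joints': array([-1.40762187e+00,  3.00402492e-01,  1.52150008e+00,  6.61428567e-06,
        1.32069796e+00, -6.65850298e-02]), 'qd': array([-2.53751362e-03,  2.14862508e-04, -2.46515218e-03, -1.54703736e-03,
       -3.83351724e-05,  4.67446853e-04]), 'effort': array([ 1.38827159e-03, -5.32641864e+01, -3.53285336e+01,  7.09580909e-02,
        2.34950980e-02, -5.44933255e-05]), 'eef_pos': array([ 125.22867692, -535.32025028,  204.95822841]), 'eef_rot': array([-3.14058744e+00, -7.34526299e-05,  2.29757809e-01]), 'wrist_force': array([-0.21095947,  0.08113458, -1.31143003]), 'moment': array([0.001309  , 0.01676715, 0.01908546]), 'finger_force': 0.0, 'finger_gap': 94.18220559219009}
```

View pics/a.png

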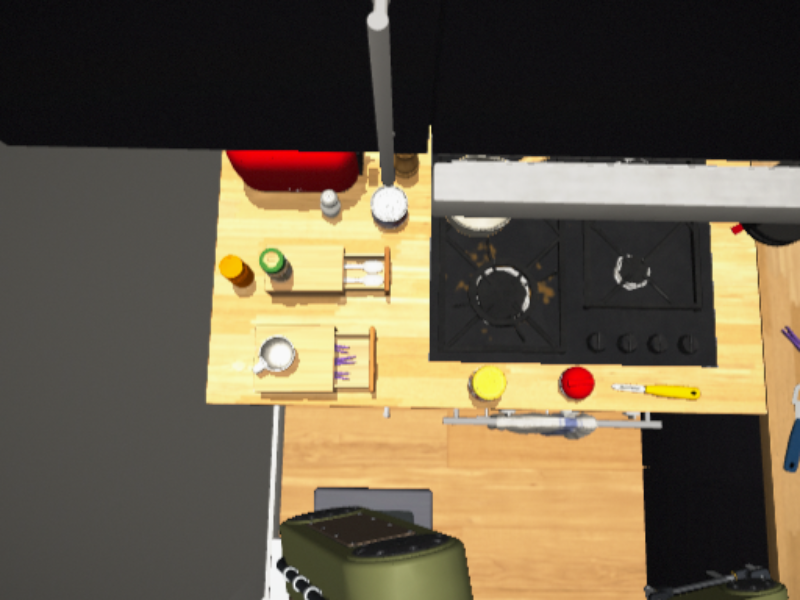

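View pics/scene1.png

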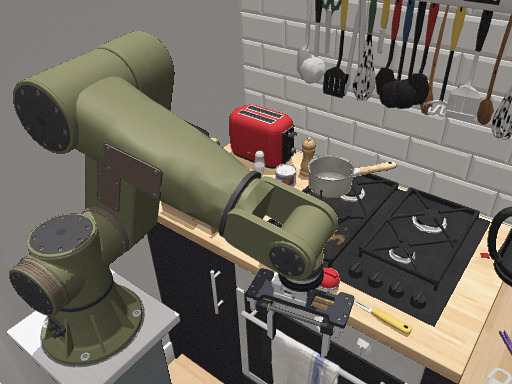

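The top view (800x600) shows the wide box with pegs in front (255-375, 325-392). The narrow box with teaspoons is behind it (265-390, 250-293). The tin is at (389,205), the salt at (330,203), the jam at (489,383) and the timer at (577,382). The scene view is blocked by the arm.

```bash
python3 - <<'E'
from h import *
c=np.load('top1.npz');P=pts(c)
def w(u,v): return P[int(v/1.5625),int(u/1.5625)].round(0)
for n,q in dict(jam=(489,383),timer=(577,382),tin=(389,205),salt=(330,197),orange=(232,266),spice=(272,259),cup=(278,352),wb=(310,340),nb=(315,270),wf=(373,358),nf=(387,270),table=(400,320),hob=(500,350)).items(): print(n,w(*q))
# box tops
Z=P[...,2]
for n,(u0,u1,v0,v1) in dict(nar=(250,400,235,310),wide=(240,385,315,400)).items():
    s=np.s_[int(v0/1.5625):int(v1/1.5625),int(u0/1.5625):int(u1/1.5625)]
    p=P[s].reshape(-1,3)
    for m,lo,hi in(('top',71,80),('board',62,71)):
        q=p[(p[:,2]>lo)&(p[:,2]<hi)]
        print(n,m,len(q),q.min(0).round(),q.max(0).round(),q[:,2].mean(), np.median(q,0).round(),cv2.minAreaRect(q[:,:2].astype(np.float32)))
fr=c['frame'][140:270,130:270,::-1]
cv2.imwrite('pics/b.png',cv2.resize(fr,None,fx=4.5,fy=4.5,interpolation=cv2.INTER_CUBIC))
E
```

```text
jam [ 446. -241.   96.]
timer [ 454. -415.   54.]
tin [796. -48.  51.]
salt [800.  64.  83.]
orange [656. 242. 105.]
spice [655. 151. 181.]
cup [498. 153.  79.]
wb [523.  93.  74.]
nb [658.  90.  77.]
wf [491. -25.  66.]
nf [663. -48.  66.]
table [575. -77.  -1.]
hob [ 513. -272.   39.]
nar top 1038 [614. -51.  71.] [706. 185.  80.] 74.85366796799903 [659.  93.  75.] ((661.1908569335938, 66.98674774169922), (90.16869354248047, 236.4757537841797), 1.1656416654586792)
nar board 212 [614. -54.  62.] [707. 183.  71.] 68.40611468572799 [657.  64.  69.] ((661.175537109375, 64.5403060913086), (92.28001403808594, 237.33750915527344), 0.7898750305175781)
wide top 1504 [425. -29.  71.] [548. 198.  80.] 74.95461629751217 [479. 105.  75.] ((486.9334411621094, 84.06158447265625), (120.94132995605469, 225.3969268798828), 1.1225029230117798)
wide board 293 [426. -30.  62.] [550. 198.  71.] 68.30181609945532 [488.  51.  69.] ((487.2889709472656, 84.24266052246094), (121.35137176513672, 226.0403289794922), 1.1530207395553589)
```

View pics/b.png

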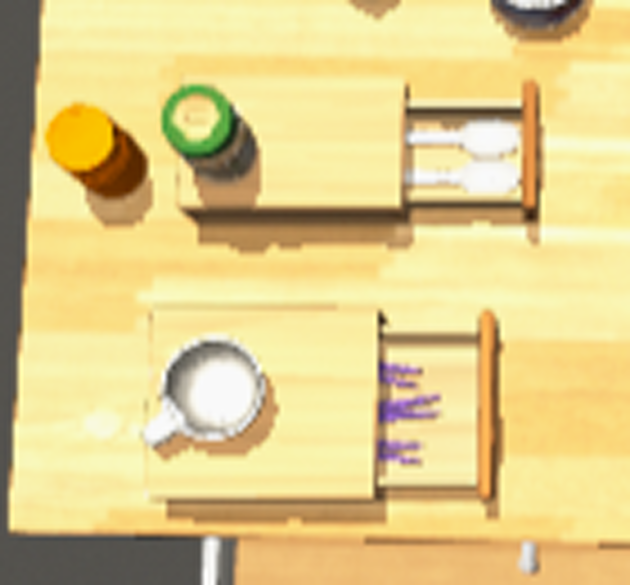

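The enlarged view shows both drawers partly out. The narrow drawer's opening spans (408-525, 105-205), with the spoons at its centre. Next I'll get the box yaw and move over the hob to beside the wide front.

```bash
python3 - <<'E'
from h import *
P=pts(np.load('top1.npz')).reshape(-1,3)
for n,x0,x1,yb in(('wide',400,580,40),('nar',600,725,28)):
    p=P[(P[:,0]>x0)&(P[:,0]<x1)&(P[:,1]>-80)&(P[:,1]<205)&(P[:,2]>58)&(P[:,2]<80)]
    q=p[(p[:,1]>yb+15)]
    for nm,f in(('near',np.min),('far',np.max)):
        B=np.arange(yb+20,180,5);e=[f(q[(q[:,1]>=b)&(q[:,1]<b+5),0]) for b in B]
        k=np.polyfit(B,e,1);print(n,nm,'slope',k[0].round(3),'x at y=100',np.polyval(k,100).round(1))
    r=p[p[:,1]<0];xs=np.arange(r[:,0].min()+6,r[:,0].max()-8,5)
    e=[r[(r[:,0]>=b)&(r[:,0]<b+5),1].min() for b in xs];print(n,'face',np.polyfit(xs,e,1),r.min(0),r.max(0))
    t=p[(p[:,1]>0)&(p[:,2]>71)];print(n,'mouth y',np.percentile(t[:,1],[0,1,2,5,99,100]).round(1))
E
```

```text
wide near slope -0.018 x at y=100 426.3
wide far slope -0.02 x at y=100 546.8
wide face [ 2.52112350e-02 -4.06820092e+01] [428.76972643 -29.79877218  60.45825225] [550.09141514 -18.51709574  73.5900434 ]
wide mouth y [ 45.5  47.5  48.6  52.2 194.7 197.7]
nar near slope -0.02 x at y=100 615.4
nar far slope -0.021 x at y=100 705.3
nar face [ 1.84418421e-03 -5.42651213e+01] [619.38849271 -54.42601894  58.11557397] [706.84280446 -44.16722153  74.55457447]
nar mouth y [ 34.6  35.8  36.8  40.2 181.6 185.1]
```

Request:
servo_tool:
  motion:
    - [[0.724,0.88,0.03,0,0,0.427,1],[0.724,0.88,0.03,0,0,0.427,1],[0.724,0.88,0.03,0,0,0.427,1],[0.724,0.88,0.03,0,0,0.427,1],[0.724,0.88,0.03,0,0,0.427,1],[0.724,0.88,0.03,0,0,0.427,1],[0.724,0.88,0.03,0,0,0.427,1],[0.724,0.88,0.03,0,0,0.427,1],[0.724,0.88,0.03,0,0,0.427,1],[0.724,0.88,0.03,0,0,0.427,1]]
  newtons: 5

```text
clock: 1.1
eef_pos: [443.7, -147.6, 218.6]
eef_rot: [-3.142, 0.0, 1.577]
wrist_force: [1.1, -0.5, -0.1]
finger_gap: 17.1
finger_force: 0.0
```

Request:
servo_tool:
  motion:
    - [[0.09,0.12,0,0,0,0.006,1],[0.09,0.12,0,0,0,0.006,1],[0.09,0.12,0,0,0,0.006,1],[0.09,0.12,0,0,0,0.006,1]]

```text
clock: 1.5
eef_pos: [487.6, -89.4, 218.2]
eef_rot: [-3.141, -0.0, 1.591]
wrist_force: [0.7, 1.2, -0.6]
finger_gap: 0.7
finger_force: 0.0
```

Request:
servo_tool:
  motion:
    - [[0.002,0,-0.346,0,0,0,1],[0.002,0,-0.346,0,0,0,1],[0.002,0,-0.346,0,0,0,1],[0.002,0,-0.346,0,0,0,1],[0.002,0,-0.346,0,0,0,1],[0.002,0,-0.346,0,0,0,1],[0.002,0.04,-0.346,0,0,0,1],[0.002,0.08,-0.346,0,0,0,1],[0.002,0.08,-0.346,0,0,0,1]]

```text
clock: 2.4
eef_pos: [489.8, -48.7, 47.8]
eef_rot: [3.138, 0.001, 1.591]
wrist_force: [-0.4, -0.5, -0.0]
finger_gap: 0.3
finger_force: 0.0
```

Request:
servo_tool:
  motion:
    - [[0,0.01,0,0,0,0,1],[0,0.02,0,0,0,0,1],[0,0.028,0,0,0,0,1],[0,0.036,0,0,0,0,1],[0,0.044,0,0,0,0,1],[0,0.052,0,0,0,0,1],[0,0.06,0,0,0,0,1],[-0.001,0.07,0,0,0,0,1],[-0.001,0.08,0,0,0,0,1],[-0.001,0.08,0,0,0,0,1]]

```text
clock: 3.4
eef_pos: [488.2, -8.9, 45.5]
eef_rot: [-3.141, -0.0, 1.591]
wrist_force: [0.3, 0.0, 0.2]
finger_gap: 0.3
finger_force: 0.0
```

Request:
servo_tool:
  motion:
    - [[0,0.01,0,0,0,0,1],[0,0.02,0,0,0,0,1],[0,0.028,0,0,0,0,1],[0,0.036,0,0,0,0,1],[0,0.044,0,0,0,0,1],[-0.001,0.05,0,0,0,0,1],[-0.001,0.056,0,0,0,0,1],[-0.001,0.06,0,0,0,0,1]]

```text
clock: 4.2
eef_pos: [487.9, 20.7, 45.6]
eef_rot: [3.141, 0.0, 1.59]
wrist_force: [0.2, -1.6, -1.1]
finger_gap: 1.0
finger_force: 0.8
```

```bash
python3 - <<'E'
from h import *
print(manip.read_state()['eef_pos'],manip.read_state()['wrist_force'])
a=cap('top','top2');b=cap('scene','scene2');w=cap('wrist','w2')
im=np.vstack([np.hstack([cv2.resize(a['frame'][140:270,130:270],(400,371)),cv2.resize(b['frame'][90:310,60:297],(400,371))]),np.zeros((1,800,3),np.uint8)])
cv2.imwrite('pics/c.png',im[:,:,::-1])
cv2.imwrite('pics/d.png',w['frame'][:,:,::-1])
E
```

```text
[487.88178488  20.69416579  45.62678733] [ 0.16711208 -1.56056788 -1.13271705]
```

View pics/c.png

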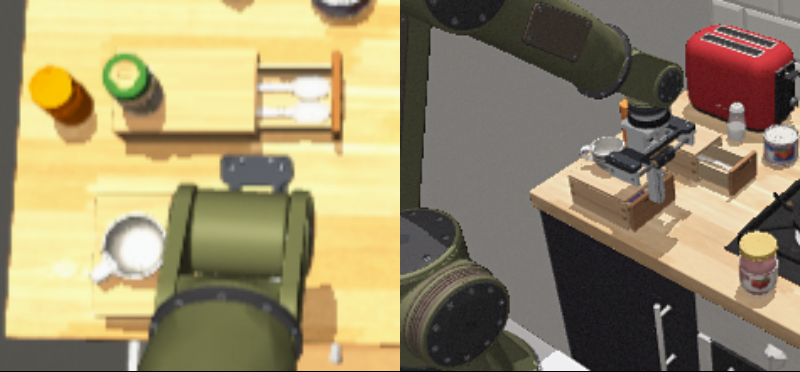

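View pics/d.png

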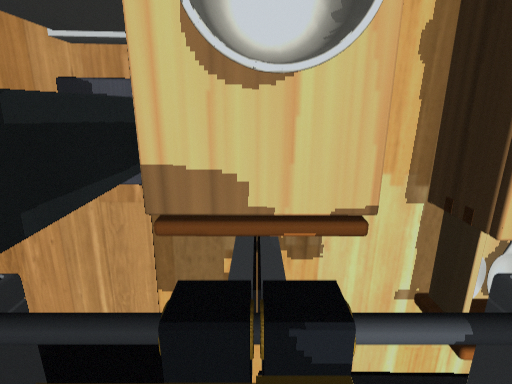

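The wrist view shows the board (rows 216-236) close to the box edge (row 214), with the cup still standing. I'll measure the remaining gap from the depth data.

```bash
python3 - <<'E'
from h import *
P=pts(np.load('w2.npz'))
for u in(200,225,310,340):
    for v in range(204,242,2): print(u,v,P[v,u].round(1)) if u in(200,340) else 0
E
```

```text
200 204 [457.5  52.3  76.1]
200 206 [457.3  50.9  75.2]
200 208 [457.1  49.6  74.7]
200 210 [457.2  48.7  75.3]
200 212 [457.3  47.7  75.8]
200 214 [456.9  46.1  74.3]
200 216 [454.5  40.3  62.2]
200 218 [455.   40.   64.6]
200 220 [455.4  39.6  66.7]
200 222 [455.6  39.   68.2]
200 224 [455.5  37.7  67.9]
200 226 [455.5  36.6  68.3]
200 228 [455.5  35.5  68.6]
200 230 [455.7  34.8  69.8]
200 232 [455.5  33.1  68.7]
200 234 [455.2  31.4  67.6]
200 236 [ 4.42e+02 -6.00e-01  4.00e-01]
200 238 [442.   -2.3   0.5]
200 240 [442.2  -3.5   1.9]
340 204 [531.1  53.4  75.1]
340 206 [530.6  53.   77.2]
340 208 [531.   51.5  76.2]
340 210 [531.4  50.1  75.2]
340 212 [531.6  48.9  75.1]
340 214 [531.8  47.6  74.7]
340 216 [536.   41.5  61.2]
340 218 [535.1  41.5  64.6]
340 220 [534.8  40.8  65.9]
340 222 [534.3  40.4  67.9]
340 224 [534.3  39.4  68.4]
340 226 [534.4  38.2  68.5]
340 228 [534.5  37.   68.6]
340 230 [534.7  35.7  68.3]
340 232 [534.5  34.9  69.2]
340 234 [535.3  32.7  67. ]
340 236 [5.562e+02 1.400e+00 1.000e-01]
340 238 [556.1   0.    1. ]
340 240 [ 5.566e+02 -2.200e+00 -1.000e-01]
```

Request:
servo_tool:
  motion:
    - [[0,0.003,0,0,0,0,1],[0,0.006,0,0,0,0,1],[0,0.007,0,0,0,0,1]]

```text
clock: 4.65
eef_pos: [487.8, 24.0, 45.6]
eef_rot: [-3.142, 0.0, 1.59]
wrist_force: [-0.7, -1.7, -0.2]
finger_gap: 0.9
finger_force: 0.8
```

Request:
servo_tool:
  motion:
    - [[0,0.001,0,0,0,0,1],[0,0.001,0,0,0,0,1]]

```text
clock: 4.85
eef_pos: [487.8, 24.5, 45.6]
eef_rot: [3.142, -0.0, 1.59]
wrist_force: [0.2, -0.4, 0.3]
finger_gap: 0.6
finger_force: 0.3
```

Request:
servo_tool:
  motion:
    - [[0,0.001,0,0,0,0,1],[0,0.001,0,0,0,0,1]]

```text
clock: 5.05
eef_pos: [487.8, 25.0, 45.6]
eef_rot: [3.142, 0.0, 1.59]
wrist_force: [-1.5, -1.3, 1.3]
finger_gap: 0.5
finger_force: 0.5
```

Request:
servo_tool:
  motion:
    - [[0,0.001,0,0,0,0,1],[0,0.001,0,0,0,0,1]]

```text
clock: 5.25
eef_pos: [487.8, 25.5, 45.6]
eef_rot: [-3.142, -0.0, 1.59]
wrist_force: [-0.7, -0.5, 0.6]
finger_gap: 0.2
finger_force: 0.5
```

```bash
cat >> h.py <<'E'
def wide(w):
    P=pts(w).reshape(-1,3);Z=P[:,2]
    r=[]
    for x0,x1 in((445,470),(515,535)):
        s=(P[:,0]>x0)&(P[:,0]<x1)&(P[:,1]<70)&(P[:,1]>0)
        r.append((np.percentile(P[s&(Z>72)&(Z<78),1],1),*np.percentile(P[s&(Z>66)&(Z<71),1],[2,98])))
    return np.round(r,1)
E
python3 - <<'E'
from h import *
print(manip.read_state()['wrist_force'],wide(np.load('w2.npz')),wide(cap('wrist','w3')),manip.read_state()['wrist_force'],manip.read_state()['finger_force'])
E
```

```text
[-0.66056932 -0.50876003  0.56080602] [[46.1 30.8 40. ]
 [47.6 32.1 41. ]] [[46.5 35.6 43.3]
 [47.9 36.9 44.5]] [-1.71037457 -0.7652867  -0.31788973] 0.503033883869648
```

Request:
servo_tool:
  motion:
    - [[0,0.001,0,0,0,0,1],[0,0.001,0,0,0,0,1]]

```text
clock: 5.5
eef_pos: [487.8, 26.0, 45.6]
eef_rot: [-3.142, 0.0, 1.59]
wrist_force: [-0.6, -0.5, 0.2]
finger_gap: 0.5
finger_force: 0.5
```

Request:
servo_tool:
  motion:
    - [[0,0.001,0,0,0,0,1],[0,0.001,0,0,0,0,1]]

```text
clock: 5.7
eef_pos: [487.8, 26.5, 45.6]
eef_rot: [-3.141, -0.0, 1.59]
wrist_force: [0.2, -0.8, 0.4]
finger_gap: 0.6
finger_force: 0.5
```

Request:
servo_tool:
  motion:
    - [[0,0.001,0,0,0,0,1],[0,0.001,0,0,0,0,1]]

```text
clock: 5.9
eef_pos: [487.8, 26.8, 45.6]
eef_rot: [-3.142, 0.0, 1.59]
wrist_force: [0.2, -3.4, 0.6]
finger_gap: 0.3
finger_force: 1.7
```

```bash
python3 - <<'E'
from h import *
print(manip.read_state()['wrist_force'],wide(cap('wrist','w4')),wide(cap('wrist','w5')),manip.read_state()['wrist_force'])
E
```

```text
[ 0.15208388 -3.38532874  0.61212611] [[46.8 36.9 43.5]
 [48.1 38.2 44.9]] [[46.8 36.9 43.6]
 [48.  38.2 44.9]] [-0.72662139 -3.30866622  0.68349626]
```

The force rose to 3.4 N and the mouth-to-face distance is 9.9 mm, so the wide drawer is shut. I'll back off, rise, and go above the narrow drawer.

Request:
servo_tool:
  motion:
    - [[0,-0.02,0,0,0,0,1],[0,-0.07,0,0,0,0,1],[0,-0.07,0.1,0,0,0,1],[0,-0.07,0.2,0,0,0,1],[0,-0.07,0.3,0,0,0,1],[0.05,-0.07,0.35,0,0,0,1],[0.15,-0.07,0.35,0,0,0,1],[0.25,-0.07,0.35,0,0,0,1],[0.348,-0.07,0.35,0,0,0,1],[0.348,-0.07,0.35,0,0,0,1]]

```text
clock: 7.0
eef_pos: [665.2, -8.7, 216.2]
eef_rot: [-3.138, -0.001, 1.59]
wrist_force: [-1.2, -0.4, -1.4]
finger_gap: 0.3
finger_force: 0.0
```

```bash
python3 - <<'E'
from h import *
w=cap('wrist','w6');cv2.imwrite('pics/e.png',w['frame'][:,:,::-1]);print(manip.read_state()['eef_pos'])
P=pts(w).reshape(-1,3);Z=P[:,2]
for x0,x1 in((620,640),(655,670),(680,700)):
    s=(P[:,0]>x0)&(P[:,0]<x1)&(P[:,1]>-90)&(P[:,1]<100)
    print(np.percentile(P[s&(Z>72)&(Z<79)&(P[:,1]>20),1],1),np.percentile(P[s&(Z>65)&(Z<71)&(P[:,1]<-20),1],[2,98]))
s=(Z>65)&(Z<71)&(P[:,1]<-20)&(P[:,0]>600);print(P[s].min(0),P[s].max(0))
E
```

```text
[663.04777269  -8.55556622 217.30159373]
35.15096698176709 [-52.61155349 -44.4029268 ]
35.74098693368165 [-52.16144186 -43.75450503]
36.319989367684805 [-51.37527307 -43.04852323]
[ 621.32651905 -294.69679267   65.0023168 ] [908.25066241 -42.74535376  70.99609365]
```

View pics/e.png

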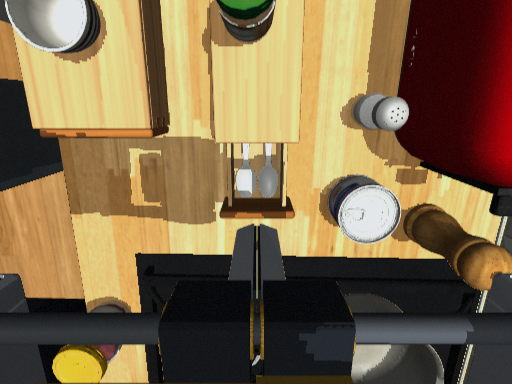

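The wrist view shows the wide drawer shut (row 132) and the narrow drawer's opening at (225-290, 143-200). The cup, jars and tin are in place. I'll descend inside the drawer.

Request:
servo_tool:
  motion:
    - [[0,0,-0.1,0,0,0,1],[0,0,-0.2,0,0,0,1],[0,0,-0.28,0,0,0,1],[0,0,-0.33,0,0,0,1],[0,0,-0.358,0,0,0,1],[0,0,-0.358,0,0,0,1],[0,0,-0.358,0,0,0,1]]

```text
clock: 7.75
eef_pos: [662.3, -8.2, 43.5]
eef_rot: [3.139, 0.0, 1.59]
wrist_force: [0.3, 0.7, 1.0]
finger_gap: 0.7
finger_force: 0.0
```

Request:
servo_tool:
  motion:
    - [[0,-0.01,0,0,0,0,1],[0,-0.02,0,0,0,0,1],[0,-0.03,0,0,0,0,1],[0,-0.04,0,0,0,0,1],[0,-0.048,0,0,0,0,1],[0,-0.055,0,0,0,0,1],[0,-0.062,0,0,0,0,1],[0,-0.07,0,0,0,0,1],[0.001,-0.078,0,0,0,0,1],[0.001,-0.078,0,0,0,0,1]]

```text
clock: 8.75
eef_pos: [662.3, -47.7, 41.5]
eef_rot: [-3.141, 0.0, 1.59]
wrist_force: [-0.3, -0.5, -0.4]
finger_gap: 0.6
finger_force: 0.0
```

```bash
cat >> h.py <<'E'
def nar(w):
    P=pts(w).reshape(-1,3);Z=P[:,2];r=[]
    for x0,x1 in((620,640),(685,702)):
        s=(P[:,0]>x0)&(P[:,0]<x1)&(P[:,1]>-110)&(P[:,1]<100)
        a=P[s&(Z>72)&(Z<79)&(P[:,1]>20),1];b=P[s&(Z>65)&(Z<71)&(P[:,1]<-20),1]
        if len(a) and len(b): a=np.percentile(a,1);b=np.percentile(b,[2,98]);r.append((a,*b,a-b[0]-10))
    return np.round(r,1)
E
python3 - <<'E'
from h import *
print(nar(np.load('w6.npz')),nar(cap('wrist','w7')),nar(cap('top','top7')),manip.read_state()['wrist_force'])
E
```

```text
[[ 35.2 -52.6 -44.4  77.8]
 [ 36.4 -51.3 -43.1  77.7]] [[ 35.  -63.3 -57.6  88.3]
 [ 36.1 -62.  -56.4  88.1]] [] [-0.93438414  0.91734903  0.06577339]
```

Request:
servo_tool:
  motion:
    - [[0,-0.008,0,0,0,0,1],[0,-0.016,0,0,0,0,1],[0,-0.024,0,0,0,0,1],[0,-0.03,0,0,0,0,1],[0.001,-0.035,0,0,0,0,1],[0.001,-0.035,0,0,0,0,1]]

```text
clock: 9.45
eef_pos: [662.8, -65.1, 41.6]
eef_rot: [-3.141, 0.0, 1.59]
wrist_force: [0.0, 0.2, -0.5]
finger_gap: 1.0
finger_force: 0.0
```

```bash
python3 - <<'E'
from h import *
print(nar(cap('wrist','w8')),manip.read_state()['wrist_force'])
E
```

```text
[[ 34.4 -80.7 -75.  105.1]
 [ 35.5 -79.5 -73.8 105. ]] [-0.85930277 -0.59630745 -0.35101833]
```

Request:
servo_tool:
  motion:
    - [[0,-0.002,0,0,0,0,1],[0,-0.002,0,0,0,0,1]]

```text
clock: 9.7
eef_pos: [662.8, -65.5, 41.6]
eef_rot: [3.142, -0.0, 1.59]
wrist_force: [0.3, 0.3, 0.7]
finger_gap: 0.2
finger_force: 0.3
```

Request:
servo_tool:
  motion:
    - [[0,-0.001,0,0,0,0,1],[0,-0.001,0,0,0,0,1]]

```text
clock: 9.9
eef_pos: [662.8, -65.6, 41.6]
eef_rot: [-3.142, -0.001, 1.59]
wrist_force: [-0.1, 5.4, -0.3]
finger_gap: 0.5
finger_force: 2.3
```

```bash
python3 - <<'E'
from h import *
w=cap('wrist','w9');print(nar(w),manip.read_state()['wrist_force'],manip.read_state()['eef_pos'])
P=pts(w)
for v in range(0,384):
    u=215
    p=P[v,u]
    if v%2==0 and -100<p[1]<-60 or 25<p[1]<42: print(v,p.round(1))
f=cv2.resize(w['frame'],(768,576),interpolation=cv2.INTER_CUBIC);cv2.imwrite('pics/f.png',f[:,:,::-1])
E
```

```text
[[ 34.3 -81.3 -75.2 105.6]
 [ 35.6 -80.  -74.1 105.6]] [-0.23294156  4.78150172  0.10868762] [662.85101986 -65.5953612   41.60870029]
44 [642.4  41.7  76.6]
45 [642.3  41.5  75.7]
46 [642.3  41.1  75.8]
47 [642.2  40.7  75.7]
48 [642.3  40.2  75.9]
49 [642.2  40.   75. ]
50 [642.3  39.4  76.1]
51 [642.2  39.1  75.2]
52 [642.2  38.6  76. ]
53 [642.2  38.2  76. ]
54 [642.3  37.7  76.4]
55 [642.4  37.2  77. ]
56 [642.2  37.   76. ]
57 [642.2  36.6  75.9]
58 [642.1  36.2  75.3]
59 [642.1  35.8  75.1]
60 [642.2  35.3  75.8]
61 [642.   35.1  74.4]
62 [641.8  34.9  73. ]
63 [641.6  34.6  72. ]
64 [634.2  41.   14.8]
65 [634.1  40.4  14.3]
66 [634.4  39.6  16.3]
67 [634.1  39.2  14.6]
68 [634.3  38.4  16.4]
69 [634.2  38.   15.3]
70 [634.3  37.3  16.5]
71 [634.1  36.8  15. ]
72 [634.1  36.2  14.9]
73 [634.1  35.6  15.2]
74 [634.1  35.   15.3]
75 [634.1  34.4  14.9]
76 [634.1  33.8  15.5]
77 [634.2  33.1  15.9]
78 [634.1  32.6  15.2]
79 [634.2  31.9  15.9]
80 [634.2  31.3  16.2]
81 [634.1  30.7  16. ]
82 [634.   30.2  15.2]
83 [634.1  29.5  15.6]
84 [634.2  28.9  16.7]
85 [634.   28.3  15. ]
86 [634.1  27.7  16.3]
87 [633.9  27.1  15.1]
88 [634.2  26.4  16.8]
89 [634.   25.9  15.5]
90 [634.1  25.2  16.6]
228 [635.5 -61.3  39.6]
230 [635.5 -62.4  40.1]
232 [635.5 -63.9  40. ]
234 [635.7 -64.6  41.7]
236 [635.8 -65.3  43.1]
238 [635.7 -67.1  42.3]
240 [635.6 -68.7  42. ]
242 [635.8 -69.5  43.3]
244 [635.7 -71.   43.1]
248 [635.7 -73.8  43.2]
250 [635.5 -75.8  42.3]
252 [636.  -75.5  45.5]
254 [636.3 -75.4  48.4]
256 [636.7 -75.5  51. ]
258 [637.1 -75.4  53.7]
260 [637.4 -75.4  56.2]
262 [637.6 -75.9  57.7]
264 [638.  -75.3  61.1]
266 [638.4 -75.   64. ]
268 [638.6 -75.6  65.3]
270 [638.8 -75.9  66.9]
272 [639.  -76.4  68.3]
274 [638.9 -77.8  68.1]
276 [639.  -78.8  68.6]
278 [638.9 -80.1  68.7]
```

View pics/f.png

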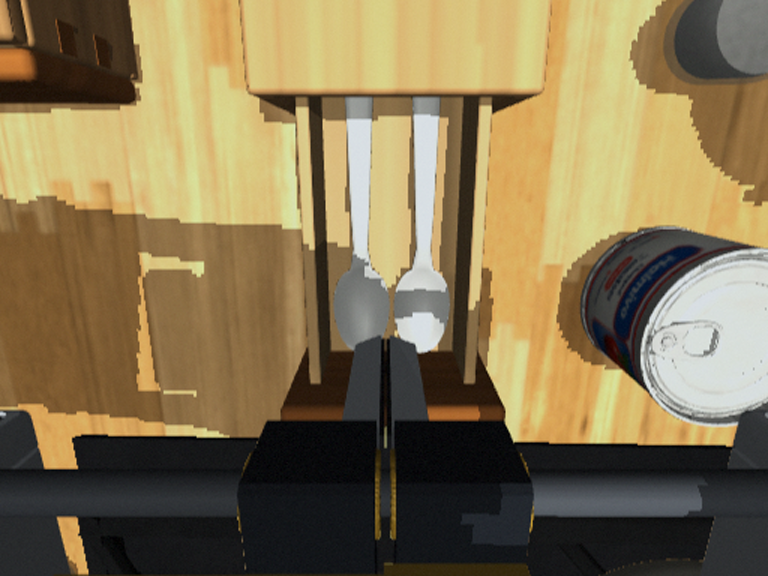

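The view shows the fingers against the inside of the board and the spoons untouched. The inner face is at y = -75.4 and the mouth at 34.6, so the drawer is 110 mm out, at its stop, with 5 N of resistance. I'll back off and rise.

Request:
servo_tool:
  motion:
    - [[0,0.02,0,0,0,0,1],[0,0.05,0,0,0,0,1],[0,0.06,0,0,0,0,1],[0,0.06,0.1,0,0,0,1],[0,0.06,0.2,0,0,0,1],[0,0.06,0.3,0,0,0,1],[0,0.06,0.36,0,0,0,1],[0,0.06,0.36,0,0,0,1],[0,0.06,0.36,0,0,0,1]]

```text
clock: 10.85
eef_pos: [662.8, -35.6, 221.5]
eef_rot: [3.141, 0.0, 1.59]
wrist_force: [-0.8, -0.7, 0.0]
finger_gap: 0.4
finger_force: 0.0
```

```bash
python3 - <<'E'
from h import *
w=cap('wrist','w10');print(nar(w),wide(w),manip.read_state()['eef_pos'],manip.read_state()['wrist_force'])
cv2.imwrite('pics/g.png',w['frame'][:,:,::-1])
E
```

```text
[[ 35.7 -84.4 -74.9 110.1]
 [ 36.9 -83.2 -73.7 110.2]] [[46.3 37.2 45.7]
 [47.6 37.5 46.9]] [662.44547132 -35.71853885 220.27697276] [-0.34008399  0.26569196 -0.0111569 ]
```

View pics/g.png

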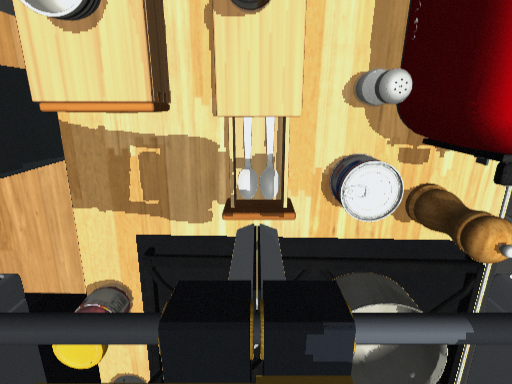

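The narrow drawer measures 110 mm out. The wide board is flush against its box (row 106), and everything else is standing, so I'm handing in.

```bash
python3 -c "
from cell import manip
print(manip.sign_off())"
```

```text
the job is handed in; nothing more can be done
None
```

The job is handed in: the wide drawer is shut and the narrow drawer measures 110 mm out, at its stop; in the last pictures both boxes were still in place and nothing was knocked over, in about 11 s of the 48 s allowed.

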